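# Index a rotary work stage to its next hole

### The job

The small rotary stage with the die box on it is locked in its load hole. Pull up the spring plunger on its index arm, turn the stage counter-clockwise (seen from above) and let the plunger drop fully home in the first hole it comes to, the nearer of the two in the dark sector plate, so that the stage is locked there. That plate has been reset for this product, so its hole has to be found by feel, with the sprung pin riding on the plate; do not ram the pin against the ring, the plate or a hole's wall, keep the die box in its nest, and leave the other things where they are.

Things in the scene. Friction and masses are not known exactly. Their poses are not given: they have to be found in the camera images.
- index_base: Fixed grey round foot, 188 mm across (on three levelling feet that reach 112 mm from the axis), with a bright steel index ring on top: radii 61 to 90 mm, face at 24 mm height. Origin on the turning axis at bench level, z up along it, +x towards the load hole. Besides the load hole and the two in the sector plate there is no hole. Nothing on the base can be moved by hand.
- load_hole (a point): Mouth of the load hole, in the ring's face (24 mm height), 72 mm from the axis. Every hole is 9.5 mm wide, for a flat-ended 7.4 mm pin (1 mm play each way).
- sector_slot (a point): Point in the ring's face, 72 mm from the axis, 52 degrees counter-clockwise of the load hole: the middle of the sector plate's range. The plate (dark, 2 mm thick, face at 26 mm) is clamped through kidney slots; its place is not measured. Its first hole, the target, lies up to 14 degrees either side of here, the other 34 degrees further; a ramp 32 to 20 degrees before the first hole leads up to it.
- rotary_stage: Turning part: aluminium table, 100 mm across, top at 40 mm height, with a nest of rails 6 mm high. Origin on the axis at bench level, z up; +x along the index arm, a 24 mm wide bar (top at 40 mm) reaching 90 mm out. On it, 72 mm from the axis, stands the plunger's steel barrel: 19 mm wide to 44 mm height, 15 mm wide to 55 mm; the knob is above. Friction about 0.15 N m, 2 N at the knob.
- stage_turn (a joint): Angle of the stage in rad, counter-clockwise from above; 0 with the arm over the load hole. At the target hole it reads 0.65 to 1.17, at the second one, which is wrong, 1.24 to 1.76. Stops at -0.12 and 1.9.
- plunger (a joint): Lift of the spring plunger in m: 0 = fully home (pin 4 mm below the ring's face, so in a hole), 0.004 = pin resting on the ring's face, 0.006 = pin resting on the sector plate, 0.011 = its upper stop. A spring pushes it down with 6 N at 0, rising to 11.5 N at 0.011. Riding up the ramp takes a push of some 4 to 10 N; fingers that press hard on the knob from the side hinder its sliding.
- knob (a point): Middle of the plunger's knob, an upright black cylinder 24 mm wide and 24 mm high: on its axis, 10 mm below its top, 69 mm above the bench when home. It moves with plunger and stage. The arm's top is 29 mm below, so fingertips may reach 20 mm below this point. Fingers placed along the circle of travel and opened a few mm push it round while it slides freely up and down between them.
- die_box: Flat black box with a pale clear lid, 54 x 53 x 14 mm, lying loose in the stage's nest; origin at the centre of its underside, 40 mm above the bench. It rides along with the stage and must stay in the nest.
- hex_key: Bystander, leave alone: black hex key lying flat, 32 x 89 x 7 mm, beside the base; origin at the centre of its underside, z up.
- lens_barrel: Bystander, leave alone: black lens barrel standing up, 38 mm wide, 58 mm tall, behind the base; origin at the centre of its underside, z up.
- tweezers: Bystander, leave alone: tweezers lying flat, 19 x 122 x 9 mm, to the left; origin at the centre of its underside, z up.
- spacer_block: Bystander, leave alone: grey metal block, 20 x 50 x 25 mm, at the front, by the vice; origin at the centre of its underside, z up.
- syringe: Bystander, leave alone: paste syringe lying along the front edge, 26 x 96 x 23 mm, in front of the base; origin at the centre of its underside, z up.
- magnifier: Bystander, leave alone: black stand magnifier, 37 mm wide, 40 mm tall, behind the base; origin at the centre of its underside, z up.
- brush: Bystander, leave alone: black brush lying flat, 22 x 121 x 9 mm, to the left; origin at the centre of its underside, z up.

How it is judged (in metres and radians):
On the way, in this order (a step that is already met when the one before it is completed fails the run):
1. the plunger is pulled clear of the load hole (value of joint plunger above 0.0045 m and value of joint stage_turn below 0.2 rad), for 0.1 s.
2. the stage is turned counter-clockwise onto the sector plate, towards its first hole (value of joint stage_turn between 0.45 and 1.2 rad), for 0.1 s.
At the end, for the whole second after the job is handed in: The plunger is home (lift under 1.5 mm) in the first hole of the sector plate (stage angle 0.63 to 1.20 rad), the stage is at rest, and the die box lies flat in its nest (within 6 mm of the axis) (value of joint plunger below 0.0015 m and value of joint stage_turn between 0.63 and 1.2 rad and not (velocity of joint stage_turn above 0.05 rad/s) and not (velocity of joint stage_turn below -0.05 rad/s) and horizontal distance between die_box and rotary_stage below 0.006 m and z of die_box in the frame of rotary_stage below 0.043 m); the robot touches nothing.
It fails at once if the pin is rammed: more than 35 N between pin and ring, sector plate or hole wall (contact force between index_base and rotary_stage above 35 N).
It fails at once if the die box leaves its nest (horizontal distance between die_box and rotary_stage above 0.01 m or z of die_box in the frame of rotary_stage above 0.05 m).
It fails at once if another thing on the bench is pushed away (by more than 20 mm) (distance of any of hex_key, lens_barrel, tweezers, spacer_block from where it was at the start of the episode above 0.02 m).
It also fails if it takes over 48 s, if anything falls off the work surface, if the arm or the gripper's body presses on something with over 40 N, if the wrist force passes 120 N, or if a joint passes its speed limit or range.

### The arm

A 6-joint arm with a two-finger parallel gripper is mounted at the origin on a cart in front of the work surface, level with it; the furniture and walls round the work are solid. World frame = base frame: x ahead of the robot, y to its left, z up, the work surface at z = 0. Lengths are in mm, angles in rad, forces in N, time in s.
With the tool pointing down it reaches from about 325 to 900 mm from the base axis. Payload 6.1 kg.
Tool frame: the origin (TCP) lies between the finger pads; the fingertips stand 8 mm ahead of it and the grasp point (between the pads) lies 11 mm behind it; y points along the fingers, x is the direction in which the jaws open and shut, and the axes are right-handed (so a half turn about y gives the same grasp; the last joint's range is limited). The gripper opens to 85 mm and grips with 20 to 120 N. Pads are 22 mm wide; open, the fingers measure 114 mm over their backs; the gripper's body (76 mm by 85 mm) begins 54 mm behind the grasp point. The pads swing forward as they close: fully open they stand 13 mm farther back than shut.
Start: joints at [1.196, 0.22, 1.526, -0, 1.395, -0.126], TCP at [153.899, 605.748, 239.3] pointing down, gripper open.
Joint ranges: [-2.98, 2.98], [-0.91, 2.08], [0.09, 2.57], [-1.24, 4.39], [0.2, 2.65], [-2.68, 2.68]. Speed limits (rad/s): [2.57, 2.57, 3.01, 3.14, 3.14, 3.14].

### API

Orientations are given as a unit quaternion [x, y, z, w].
In Python, from cell import bot, grab_frame, camera_info, sign_off gives the robot as it stands.
- The arm moves only by the shell command python3 -m pendant 'ROWS'. ROWS is JSON, a list of rows, each an object of numbers: "gripper": the gripper's target within -1 to 1 (shut at 1, half-way at 0, fully open at -1); "dx", "dy", "dz": the shift along the tool's x, y, z in cm; "yaw": the turn about the tool's y in degrees. A call has exactly 5 rows; each row shifts and turns the pose as measured when the row begins, along the tool's axes as they then stand; what a row does not reach is not made up. A row lasts 1/10 s, in which the tool goes at most 50 mm and 8.59 degrees, less where a joint would pass 70% of its speed; a pose out of reach is approached as far as the arm can. A call with a gripper value outside its range is refused whole. The fingers move at their own pace and stop on an object; the grip force is fixed at half the most. Time passes only in rows, so rows that do not move let the fingers close, or fill a call up. It gives the time, the measured TCP pose, the force and the opening at its end, in the units of the state.
- bot.sense(): the state, without advancing time (a new reading comes with each control period).
- grab_frame(name): name is "scene" or "top" or "wrist"; returns the picture (420x560x3 uint8, blue, green, red); there is no depth.
- camera_info(name): a dict with "vfov" (degrees; the focal length in pixels is half the picture's height over the tangent of half this angle, whatever the lens; pixels are square), "cx", "cy" (the principal point, pixels), "k1" (the pictures are not rectified: a ray, as slopes to the right and down, at radius r is drawn at 1 + k1 r^2 times it, then the intrinsics apply), "R" (3x3) and "t" (3): a world point X has camera coordinates R X + t. Camera axes: x right, y down, z forward; pixel columns grow to the right and rows downward; lengths in mm; the calibration is good to about 2 mm. A picture is of the moment at which its call begins: read the wrist's pose just before it. camera_info takes no time and is no camera call; for the wrist camera it gives the pose at the moment of the call.
- sign_off(): hands the job in, once; it reports no verdict.
The state is a dict: "clock": time; "q": joint angles; "joint_velocities": joint speeds; "joint_torque": joint torques, N m; "eef_pos": TCP position; "tcp_rot": TCP orientation; "contact_force": force on the tool from outside, world axes, zero at the start; "moment": the same for the moment, N m; "grip_width": opening from 0.0 (shut) to 1.0 (fully open).
Only numpy, scipy, OpenCV 4.12 (cv2) and the standard library are available. Lean on these libraries where they do the work, as an engineer would, in place of code of your own. Each camera call takes 0.05 s, during which the arm holds its last target. There are 200 camera calls.

## Working session

There is one attempt and no reset: what is moved stays moved. The work goes in short steps, Python scripts to look and compute and a shell command to move; the robot and the scene stay as the last step left them, time stands still between calls to the robot, and variables do not carry over. Pictures are saved under pics/ and viewed, about 8 in all and at most 12, crops included, and the job is handed in when it is done.

```bash
mkdir -p pics; ls; python3 - <<'E'
from cell import bot, grab_frame, camera_info
import cv2, json
print(bot.sense())
for n in ("scene","top","wrist"):
    print(n, camera_info(n))
    cv2.imwrite(f"pics/{n}0.png", grab_frame(n))
E
```

```text
pics
{'clock': 0.0, 'q': array([ 1.19585674e+00,  2.21216925e-01,  1.52762449e+00,  2.71692829e-05,
        1.39469311e+00, -1.26067170e-01]), 'joint_velocities': array([ 1.20443693e-03,  5.82596125e-04, -5.69274439e-05, -3.54892110e-04,
       -9.30260433e-04, -2.12486549e-04]), 'joint_torque': array([-6.49957001e-04, -4.96886444e+01, -3.89402997e+01, -2.69153361e-04,
        1.10339985e-02, -4.40350357e-05]), 'eef_pos': array([153.70153713, 605.19579472, 238.19784253]), 'tcp_rot': array([ 0.55853417,  0.43347922, -0.43467018, -0.5578505 ]), 'contact_force': array([ 0.47568593, -0.11171755,  0.12952158]), 'moment': array([ 0.00637985, -0.02777657,  0.03599287]), 'grip_width': 1.0039366106219307}
scene {'vfov': 51.24954617494158, 'cx': 277.1974322771863, 'cy': 208.56203131621803, 'k1': -0.032288094462312227, 'R': array([[ 0.79890943, -0.60120431, -0.01723633],
       [-0.44224462, -0.56777065, -0.69430266],
       [ 0.40763147,  0.56230762, -0.7194767 ]]), 't': array([-206.97881347,  483.38951699,  516.77915966])}
top {'vfov': 56.281319739526225, 'cx': 281.8358695589315, 'cy': 214.70436060071117, 'k1': -0.08278908637270499, 'R': array([[ 0.02762321, -0.99917303, -0.02983659],
       [-0.98754697, -0.02265284, -0.15568505],
       [ 0.15488042,  0.03376555, -0.98735604]]), 't': array([369.61470279, 558.27019031, 878.82190176])}
wrist {'vfov': 59.60542102389708, 'cx': 285.9736177092244, 'cy': 206.05297509079546, 'k1': -0.07567671691474445, 'R': array([[ 0.24648242,  0.96914439, -0.00236033],
       [ 0.93571102, -0.23734369,  0.26098442],
       [ 0.25237138, -0.06653665, -0.96534013]]), 't': array([-624.46154756,  -33.70607846,  379.80524715])}
```

View pics/scene0.png

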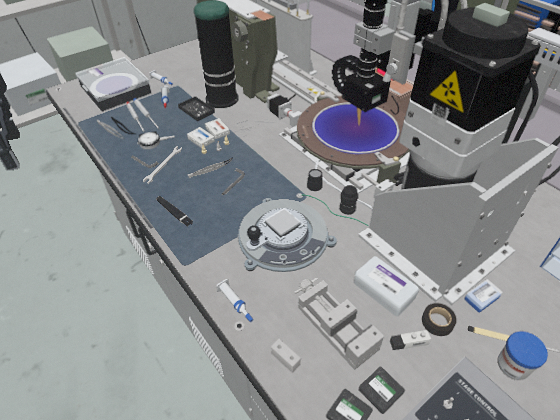

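View pics/top0.png

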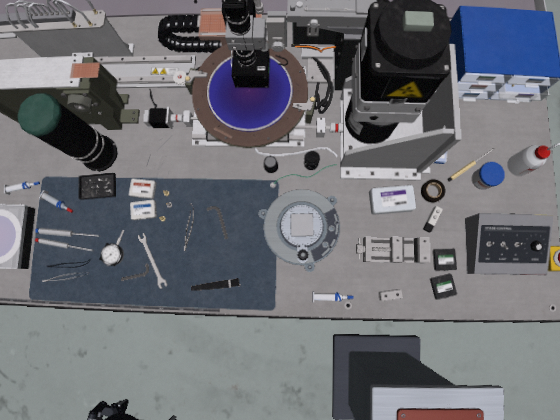

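The top view shows the index base at about (302,228) with the knob at about (302,254), so the arm points toward the robot. In the scene view the knob is at about (254,232). I'll zoom in on both.

```bash
cat > h.py <<'E'
import numpy as np, cv2
from cell import camera_info
def K(c):
    f=210/np.tan(np.radians(c["vfov"]/2)); return f
def ray(n,u,v,c=None):
    c=c or camera_info(n); f=K(c)
    d=np.array([(u-c["cx"])/f,(v-c["cy"])/f]); s=d.copy()
    for _ in range(20): s=d/(1+c["k1"]*(s@s))
    R=np.array(c["R"]); t=np.array(c["t"])
    return -R.T@t, R.T@np.array([s[0],s[1],1])
def onz(n,u,v,z,c=None):
    o,d=ray(n,u,v,c); return o+d*(z-o[2])/d[2]
def proj(n,X,c=None):
    c=c or camera_info(n); f=K(c)
    p=np.array(c["R"])@np.array(X)+np.array(c["t"]); s=p[:2]/p[2]
    return s*(1+c["k1"]*(s@s))*f+[c["cx"],c["cy"]]
def two(n1,p1,n2,p2):
    o1,d1=ray(n1,*p1); o2,d2=ray(n2,*p2)
    A=np.array([d1,-d2]).T; s=np.linalg.lstsq(A,o2-o1,rcond=None)[0]
    a,b=o1+s[0]*d1,o2+s[1]*d2
    return (a+b)/2, np.linalg.norm(a-b)
E
python3 - <<'E'
import cv2,numpy as np
from h import *
a=cv2.imread("pics/top0.png")[175:285,245:360]; b=cv2.imread("pics/scene0.png")[185:285,225:350]
a=cv2.resize(a,(400,383),interpolation=cv2.INTER_CUBIC); b=cv2.resize(b,(400,320),interpolation=cv2.INTER_CUBIC)
o=np.zeros((383,800,3),np.uint8); o[:,:400]=a; o[:320,400:]=b
cv2.imwrite("pics/c1.png",o)
print(onz("top",302,228,24), onz("top",302,254,80), onz("scene",283,233,24), onz("scene",254,232,72))
E
```

```text
[521.3544022  334.91710307  24.        ] [455.56845634 334.75976729  80.        ] [521.22836577 327.90952165  24.        ] [454.09730488 330.78638309  72.        ]
```

View pics/c1.png

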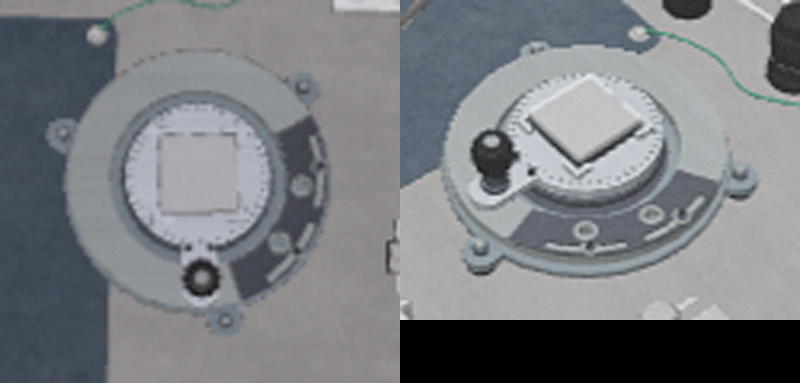

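View pics/wrist0.png

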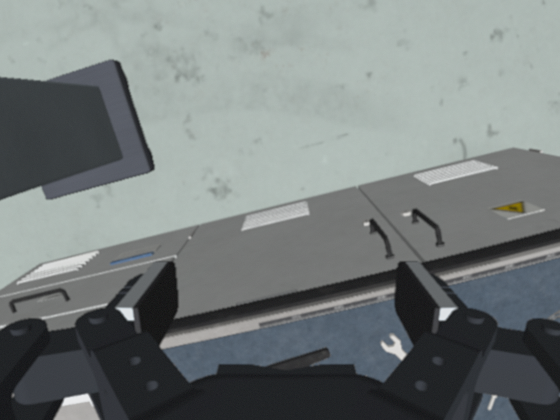

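The crop shows the two bushed holes in the dark plate: top (326.1,244.6) and (331.8,228.2), scene (283.4,256.9) and (304.1,251.6). The knob is at top (303.4,254.6) and scene (253.8,231).

```bash
python3 - <<'E'
from h import *
k,e=two("top",(303.4,254.6),"scene",(253.8,231)); print("knob",k,e)
c1=onz("top",301.9,227.0,22); print("c top",c1)
for n,ps in (("top",[(326.1,244.6),(331.8,228.2)]),("scene",[(283.4,256.9),(304.1,251.6)])):
    P=[onz(n,*p,26) for p in ps]
    # axis from two holes at r=72, 34deg apart
    A,B=P[0][:2],P[1][:2]; m=(A+B)/2; d=B-A; L=np.linalg.norm(d); nrm=np.array([-d[1],d[0]])/L
    c=m+nrm*72*np.cos(np.radians(17))
    print(n,P[0],P[1],"chord",L,"(42.1) axis",c, "hole ang",[np.degrees(np.arctan2(*(p-c)[::-1])) for p in (A,B)])
# outer rim circle fit from mask of base: edges along radial lines
E
```

```text
knob [454.48520366 331.52595766  74.00679828] 0.33651966330113775
c top [524.03192532 335.17045957  22.        ]
top [482.49317297 276.57184525  26.        ] [522.30349084 263.31592004  26.        ] chord 41.95927742747747 (42.1) axis [524.15091602 335.27144553] hole ang [np.float64(-125.36243735241354), np.float64(-91.47071980915659)]
scene [483.49543818 277.40825774  26.        ] [523.60166242 262.89998278  26.        ] chord 42.649727602222725 (42.1) axis [526.97078497 334.9018176 ] hole ang [np.float64(-127.09575797312813), np.float64(-92.67904009969419)]
```

```bash
cat >> h.py <<'E'
from scipy.spatial.transform import Rotation as Ro
from cell import bot
AX=np.array([525.,335.])
def go(target, jaw):
    """print shift in tool axes (mm) to target and yaw (deg) so tool x lies along +-jaw"""
    s=bot.sense(); R=Ro.from_quat(s["tcp_rot"]).as_matrix()
    d=R.T@(np.array(target)-s["eef_pos"])
    j=R.T@np.array([*jaw,0]); y=np.degrees(np.arctan2(-j[2],j[0]))
    print("t",s["clock"],"pos",s["eef_pos"].round(1),"F",s["contact_force"].round(1),"grip",round(s["grip_width"],3),"q6",s["q"][5].round(2))
    print("axes x",R[:,0].round(3),"y",R[:,1].round(3),"z",R[:,2].round(3))
    print("shift mm",d.round(1),"yaw +x:",round(y,1))
E
python3 -c "
from h import *
k=np.array([454.5,331.8,69]);r=k[:2]-AX;t=np.array([-r[1],r[0]])/np.linalg.norm(r)
go([454.5,331.8,120],t)"
```

```text
t 0.15 pos [153.7 605.3 238.4] F [ 0.4  0.4 -0.5] grip 1.0 q6 -0.13
axes x [ 0.246  0.969 -0.002] y [-0.001 -0.001 -1.   ] z [-0.969  0.246  0.   ]
shift mm [-190.9  118.6 -358.9] yaw +x: 163.1
```

```bash
r='{"dx":-1.9,"dz":-3.6,"gripper":-1}'; python3 -m pendant '[{"dx":-1.9,"dz":-3.6},{"dx":-1.9,"dz":-3.6},{"dx":-1.9,"dz":-3.6},{"dx":-1.9,"dz":-3.6},{"dx":-1.9,"dz":-3.6}]'; python3 -m pendant '[{"dx":-1.9,"dz":-3.6},{"dx":-1.9,"dz":-3.6},{"dx":-1.9,"dz":-3.6},{"dx":-1.0,"dz":-1.8},{}]'; python3 -c "
from h import *
k=np.array([454.5,331.8,69]);r=k[:2]-AX;t=np.array([-r[1],r[0]])/np.linalg.norm(r)
go([454.5,331.8,150],-t)"
```

```text
t 0.15 pos [153.7 605.3 238.4] F [ 0.4  0.4 -0.5] grip 1.0 q6 -0.13
axes x [ 0.246  0.969 -0.002] y [-0.001 -0.001 -1.   ] z [-0.969  0.246  0.   ]
shift mm [-190.9   88.6 -358.9] yaw +x: -16.9invalid input
invalid input
```

```bash
python3 -m pendant '[{"dx":-1.9,"dy":0,"dz":-3.6,"yaw":0,"gripper":-1},{"dx":-1.9,"dy":0,"dz":-3.6,"yaw":0,"gripper":-1},{"dx":-1.9,"dy":0,"dz":-3.6,"yaw":0,"gripper":-1},{"dx":-1.9,"dy":0,"dz":-3.6,"yaw":0,"gripper":-1},{"dx":-1.9,"dy":0,"dz":-3.6,"yaw":0,"gripper":-1}]'
```

```text
clock: 0.65
eef_pos: [304.5, 467.2, 235.9]
tcp_rot: [0.556, 0.435, -0.438, -0.556]
contact_force: [1.1, 0.4, -0.7]
grip_width: 1.0
```

```bash
python3 -m pendant '[{"dx":-1.9,"dy":0,"dz":-3.6,"yaw":0,"gripper":-1},{"dx":-1.9,"dy":0,"dz":-3.6,"yaw":0,"gripper":-1},{"dx":-1.9,"dy":0,"dz":-3.6,"yaw":0,"gripper":-1},{"dx":-1.2,"dy":2,"dz":-2,"yaw":-6,"gripper":-0.5},{"dx":0,"dy":3,"dz":0,"yaw":-6,"gripper":-0.1}]';  python3 -c "
from h import *
k=np.array([454.5,331.8,69]);r=k[:2]-AX;t=np.array([-r[1],r[0]])/np.linalg.norm(r)
go([454.5,331.8,120],-t)"
```

```text
clock: 1.15
eef_pos: [422.0, 362.9, 188.9]
tcp_rot: [0.508, 0.494, -0.491, -0.506]
contact_force: [-0.6, 0.4, -0.3]
grip_width: 0.692
t 1.15 pos [422.  362.9 188.9] F [-0.6  0.4 -0.3] grip 0.692 q6 -0.97
axes x [0.029 1.    0.001] y [ 0.005  0.001 -1.   ] z [-1.     0.029 -0.005]
shift mm [-30.2  69.  -33. ] yaw +x: -4.3
```

```bash
python3 -m pendant '[{"dx":-1.6,"dy":2,"dz":-1.8,"yaw":-4.3,"gripper":0},{"dx":-1.4,"dy":2,"dz":-1.5,"yaw":0,"gripper":0},{"dx":0,"dy":0,"dz":0,"yaw":0,"gripper":0},{"dx":0,"dy":0,"dz":0,"yaw":0,"gripper":0},{"dx":0,"dy":0,"dz":0,"yaw":0,"gripper":0}]';  python3 -c "
from h import *
from cell import grab_frame
k=np.array([454.5,331.8,69]);r=k[:2]-AX;t=np.array([-r[1],r[0]])/np.linalg.norm(r)
go([454.5,331.8,58],-t)
print(proj('wrist',[454.5,331.8,79]),proj('scene',[454.5,331.8,79]))
a=cv2.resize(grab_frame('wrist'),(400,300));cv2.imwrite('pics/w1f.png',grab_frame('wrist'))
b=cv2.resize(grab_frame('scene')[130:280,175:375],(400,300))
cv2.imwrite('pics/w1.png',np.hstack([a,b]))"
```

```text
clock: 1.65
eef_pos: [453.9, 329.5, 142.7]
tcp_rot: [-0.488, -0.511, 0.514, 0.488]
contact_force: [1.3, 0.6, 0.0]
grip_width: 0.498
t 1.65 pos [453.9 329.5 142.7] F [1.3 0.6 0. ] grip 0.498 q6 -1.13
axes x [-0.049  0.999 -0.003] y [-0.003 -0.003 -1.   ] z [-0.999 -0.049  0.003]
shift mm [ 2.5 84.6 -1. ] yaw +x: 0.2
[289.17306097 228.43567649] [253.66469469 229.16731053]
```

View pics/w1.png

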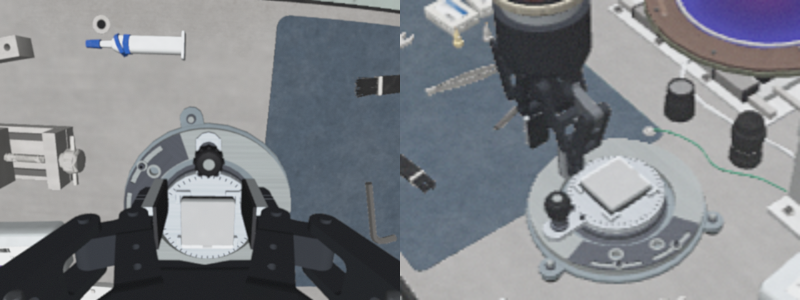

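The wrist view shows the knob top at about full-res (292.6,225.4), between the jaws' sides, with the plate's holes at about (217,238) and (195,272). I'll check these against the fixed cameras.

```bash
python3 -c "
from h import *
for p,z in (((292.6,225.4),79),((217,238),26),((195,272),26)): print(onz('wrist',*p,z))
a=cv2.imread('pics/w1f.png')[150:400,160:420]
cv2.imwrite('pics/w2.png',cv2.resize(a,(624,600),interpolation=cv2.INTER_CUBIC))"
```

```text
[453.29366738 334.29796393  79.        ]
[483.08897809 281.08045151  26.        ]
[511.39497817 264.24279993  26.        ]
```

View pics/w2.png

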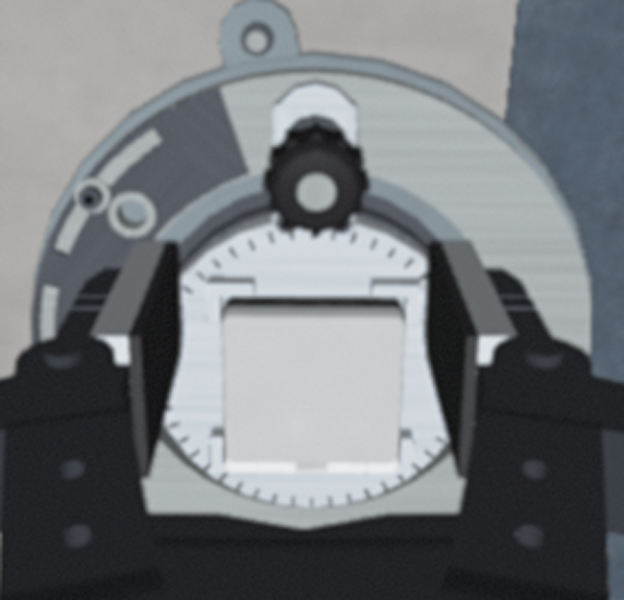

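Knob top centre is at wrist (291.7,230), giving y of about 332.5. I'll descend around the knob with 42 mm opening.

```bash
python3 -m pendant '[{"dx":0.2,"dy":2,"dz":0,"yaw":0,"gripper":0},{"dx":0.1,"dy":2,"dz":0,"yaw":0,"gripper":0},{"dx":0,"dy":2,"dz":0,"yaw":0,"gripper":0},{"dx":0,"dy":1.5,"dz":0,"yaw":0,"gripper":0},{"dx":0,"dy":0.6,"dz":0,"yaw":0,"gripper":0}]';  python3 -c "
from h import *
k=np.array([454.5,332.3,69]);r=k[:2]-AX;t=np.array([-r[1],r[0]])/np.linalg.norm(r)
print(onz('wrist',291.7,230,79))
go([454.5,332.3,58],-t)"
```

```text
clock: 2.3
eef_pos: [456.6, 338.1, 66.6]
tcp_rot: [0.488, 0.517, -0.51, -0.485]
contact_force: [-0.0, 0.6, 0.0]
grip_width: 0.503
[432.20668525 339.42434994  79.        ]
t 2.3 pos [456.6 338.1  66.6] F [-0.   0.6  0. ] grip 0.503 q6 -1.13
axes x [-0.054  0.999  0.004] y [ 0.01   0.004 -1.   ] z [-0.998 -0.054 -0.01 ]
shift mm [-5.7  8.5  2.5] yaw +x: 0.9
```

```bash
python3 -m pendant '[{"dx":-0.5,"dy":0.4,"dz":0.2,"yaw":0,"gripper":0},{"dx":0,"dy":0.3,"dz":0,"yaw":0,"gripper":0.1},{"dx":0,"dy":0.0,"dz":0,"yaw":0,"gripper":0.2},{"dx":0,"dy":0,"dz":0,"yaw":0,"gripper":0.25},{"dx":0,"dy":0,"dz":0,"yaw":0,"gripper":0.25}]';  python3 -c "
from h import *
from cell import grab_frame
k=np.array([454.5,332.3,69]);r=k[:2]-AX;t=np.array([-r[1],r[0]])/np.linalg.norm(r)
go([454.5,332.3,58],-t)
cv2.imwrite('pics/w3f.png',grab_frame('wrist'))
cv2.imwrite('pics/w3.png',cv2.imread('pics/w3f.png'))"
```

```text
clock: 2.8
eef_pos: [455.8, 333.5, 61.0]
tcp_rot: [0.488, 0.518, -0.509, -0.484]
contact_force: [0.6, -0.3, 0.3]
grip_width: 0.376
t 2.8 pos [455.8 333.5  61. ] F [ 0.6 -0.3  0.3] grip 0.376 q6 -1.13
axes x [-0.055  0.998  0.005] y [ 0.012  0.005 -1.   ] z [-0.998 -0.055 -0.012]
shift mm [-1.1  3.   1.4] yaw +x: 0.9
```

View pics/w3.png

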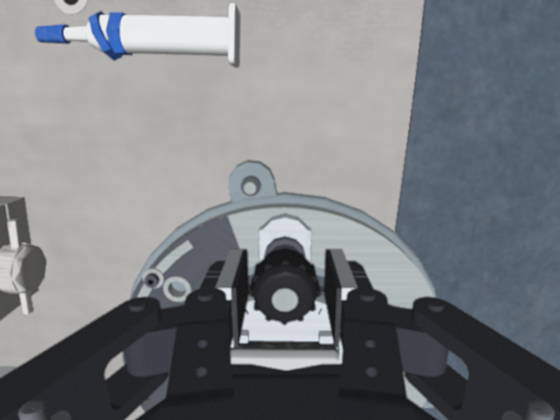

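The picture shows the knob (centre column 284.5) almost midway between the fingers (mid column about 286.5), within 1 mm. I'll close gently.

```bash
python3 -c "
from h import *
print(onz('wrist',284.5,298,79))";  python3 -m pendant '[{"dx":-0.05,"dy":0.2,"dz":0,"yaw":0,"gripper":0.35},{"dx":0,"dy":0,"dz":0,"yaw":0,"gripper":0.38},{"dx":0,"dy":0,"dz":0,"yaw":0,"gripper":0.4},{"dx":0,"dy":0,"dz":0,"yaw":0,"gripper":0.42},{"dx":0,"dy":0,"dz":0,"yaw":0,"gripper":0.42}]'
```

```text
[455.49546802 333.57465368  79.        ]
clock: 3.35
eef_pos: [456.5, 333.3, 59.7]
tcp_rot: [0.488, 0.518, -0.509, -0.484]
contact_force: [-0.5, 0.3, 0.1]
grip_width: 0.291
```

```bash
python3 -m pendant '[{"dx":0,"dy":0,"dz":0,"yaw":0,"gripper":0.44},{"dx":0,"dy":0,"dz":0,"yaw":0,"gripper":0.46},{"dx":0,"dy":0,"dz":0,"yaw":0,"gripper":0.48},{"dx":0,"dy":0,"dz":0,"yaw":0,"gripper":0.5},{"dx":0,"dy":0,"dz":0,"yaw":0,"gripper":0.55}]'; python3 -c "
from h import *
go([455.5,333,58],[0.05,1])"
```

```text
clock: 3.85
eef_pos: [456.5, 333.1, 60.0]
tcp_rot: [0.488, 0.518, -0.509, -0.484]
contact_force: [-0.2, -0.6, 1.1]
grip_width: 0.258
t 3.85 pos [456.5 333.1  60. ] F [-0.2 -0.6  1.1] grip 0.258 q6 -1.13
axes x [-0.055  0.998  0.005] y [ 0.013  0.006 -1.   ] z [-0.998 -0.055 -0.014]
shift mm [-0.   2.   1.1] yaw +x: 6.0
```

```bash
python3 -m pendant '[{"dx":0,"dy":0,"dz":0,"yaw":0,"gripper":0.7},{"dx":0,"dy":-0.2,"dz":0,"yaw":0,"gripper":0.8},{"dx":0,"dy":-0.2,"dz":0,"yaw":0,"gripper":0.8},{"dx":0,"dy":-0.2,"dz":0,"yaw":0,"gripper":0.8},{"dx":0,"dy":-0.2,"dz":0,"yaw":0,"gripper":0.8}]'; python3 -c "
from h import *
go([455.5,333,58],[0.05,1])"
```

```text
clock: 4.35
eef_pos: [456.4, 333.0, 65.4]
tcp_rot: [0.488, 0.518, -0.508, -0.484]
contact_force: [4.3, 1.9, -9.9]
grip_width: 0.256
t 4.35 pos [456.4 333.   65.4] F [ 4.3  1.9 -9.9] grip 0.256 q6 -1.13
axes x [-0.054  0.999  0.005] y [ 0.014  0.006 -1.   ] z [-0.998 -0.054 -0.014]
shift mm [0.  7.4 1. ] yaw +x: 6.0
```

The plunger is lifted about 5.4 mm, and the 9.9 N pull matches the spring. I'll go up a little more, then turn counter-clockwise (tool −x).

```bash
python3 -m pendant '[{"dx":0,"dy":-0.15,"dz":0,"yaw":0,"gripper":0.8},{"dx":0,"dy":-0.1,"dz":0,"yaw":0,"gripper":0.8},{"dx":-0.2,"dy":0,"dz":0,"yaw":-1.6,"gripper":0.8},{"dx":-0.3,"dy":0,"dz":0,"yaw":-2.4,"gripper":0.8},{"dx":-0.3,"dy":0,"dz":0,"yaw":-2.4,"gripper":0.8}]'; python3 -c "
from h import *
go([455.5,333,58],[0.05,1])"
```

```text
clock: 4.85
eef_pos: [457.2, 325.1, 65.4]
tcp_rot: [0.458, 0.546, -0.535, -0.454]
contact_force: [4.4, 2.9, -8.5]
grip_width: 0.259
t 4.85 pos [457.2 325.1  65.4] F [ 4.4  2.9 -8.5] grip 0.259 q6 -1.26
axes x [-0.169  0.986  0.004] y [ 0.014  0.007 -1.   ] z [-0.986 -0.168 -0.015]
shift mm [8.  7.4 0.4] yaw +x: 12.6
```

```bash
python3 -m pendant '[{"dx":0,"dy":-0.25,"dz":0,"yaw":0,"gripper":0.8},{"dx":-0.3,"dy":-0.15,"dz":0,"yaw":-2.4,"gripper":0.8},{"dx":-0.3,"dy":-0.1,"dz":0,"yaw":-2.4,"gripper":0.8},{"dx":-0.3,"dy":-0.05,"dz":0,"yaw":-2.4,"gripper":0.8},{"dx":-0.3,"dy":-0.05,"dz":0,"yaw":-2.4,"gripper":0.8}]'; python3 -c "
from h import *
go([455.5,333,58],[0.05,1])"
```

```text
clock: 5.35
eef_pos: [460.0, 313.3, 68.4]
tcp_rot: [0.41, 0.584, -0.572, -0.405]
contact_force: [5.2, 3.9, -10.8]
grip_width: 0.262
t 5.35 pos [460.  313.3  68.4] F [  5.2   3.9 -10.8] grip 0.262 q6 -1.46
axes x [-0.336  0.942  0.003] y [ 0.015  0.009 -1.   ] z [-0.942 -0.336 -0.017]
shift mm [20.1 10.5 -2.2] yaw +x: 22.5
```

```bash
python3 -m pendant '[{"dx":-0.35,"dy":-0.05,"dz":0,"yaw":-2.8,"gripper":0.8},{"dx":-0.35,"dy":-0.05,"dz":0,"yaw":-2.8,"gripper":0.8},{"dx":-0.35,"dy":-0.05,"dz":0,"yaw":-2.8,"gripper":0.8},{"dx":-0.35,"dy":-0.05,"dz":0,"yaw":-2.8,"gripper":0.8},{"dx":-0.3,"dy":-0.05,"dz":0,"yaw":-2.4,"gripper":0.8}]'; python3 -c "
from h import *
go([455.5,333,58],[0.05,1])
s=bot.sense(); p=s['eef_pos'][:2]-[528,337]; print(np.hypot(*p), np.degrees(np.arctan2(*p[::-1]))+180)"
```

```text
clock: 5.85
eef_pos: [467.3, 298.0, 68.0]
tcp_rot: [0.337, 0.629, -0.617, -0.331]
contact_force: [4.3, 2.7, -10.4]
grip_width: 0.258
t 5.85 pos [467.3 298.   68. ] F [  4.3   2.7 -10.4] grip 0.258 q6 -1.74
axes x [-0.554  0.833  0.001] y [ 0.015  0.011 -1.   ] z [-0.832 -0.554 -0.019]
shift mm [35.6 10.2 -9.4] yaw +x: 36.5
72.14411665108797 32.69091171565259
```

```bash
python3 -m pendant '[{"dx":-0.3,"dy":-0.05,"dz":0,"yaw":-2.4,"gripper":0.8},{"dx":-0.3,"dy":-0.05,"dz":0,"yaw":-2.4,"gripper":0.8},{"dx":-0.2,"dy":0,"dz":0,"yaw":-1.6,"gripper":0.8},{"dx":0,"dy":0.05,"dz":0,"yaw":0,"gripper":0.8},{"dx":0,"dy":0.05,"dz":0,"yaw":0,"gripper":0.8}]'; python3 -c "
from h import *
go([455.5,333,58],[0.05,1])
s=bot.sense(); p=s['eef_pos'][:2]-[528,337]; print(np.hypot(*p), np.degrees(np.arctan2(*p[::-1]))+180)"
```

```text
clock: 6.35
eef_pos: [472.2, 291.4, 65.9]
tcp_rot: [0.301, 0.648, -0.635, -0.295]
contact_force: [0.5, 0.8, 0.3]
grip_width: 0.259
t 6.35 pos [472.2 291.4  65.9] F [0.5 0.8 0.3] grip 0.259 q6 -1.87
axes x [-0.645  0.764  0.001] y [ 0.015  0.014 -1.   ] z [-0.764 -0.645 -0.02 ]
shift mm [ 42.5   8.2 -13.9] yaw +x: 43.0
72.08042970715871 39.227860849425156
```

Pin is resting on the plate: force has gone to 0 at lift of about 6 mm. Opening a few mm and lowering the fingers slightly.

```bash
python3 -m pendant '[{"dx":0,"dy":0,"dz":0,"yaw":0,"gripper":0.4},{"dx":0,"dy":0,"dz":0,"yaw":0,"gripper":0.36},{"dx":0,"dy":0.2,"dz":0,"yaw":0,"gripper":0.36},{"dx":0,"dy":0.2,"dz":0,"yaw":0,"gripper":0.36},{"dx":0,"dy":0,"dz":0,"yaw":0,"gripper":0.36}]'; cat >> h.py <<'E'
def st():
    s=bot.sense(); p=s['eef_pos'][:2]-[528,337]; R=Ro.from_quat(s["tcp_rot"]).as_matrix()
    print("r %.1f ang %.1f head %.1f"%(np.hypot(*p), np.degrees(np.arctan2(*p[::-1]))+180-3.2, np.degrees(np.arctan2(-R[0,0],R[1,0]))-3.1), "F tool",(R.T@s["contact_force"]).round(1),"M",s["moment"].round(2))
E
python3 -c "
from h import *
st()"
```

```text
clock: 6.85
eef_pos: [472.2, 291.9, 63.7]
tcp_rot: [0.301, 0.648, -0.635, -0.295]
contact_force: [0.2, 0.3, 0.3]
grip_width: 0.323
r 71.8 ang 35.8 head 37.1 F tool [ 0.1 -0.3 -0.4] M [0.03 0.   0.03]
```

```bash
python3 -m pendant '[{"dx":-0.2,"dy":0.1,"dz":0,"yaw":-1.4,"gripper":0.36},{"dx":-0.2,"dy":0.1,"dz":0,"yaw":-1.4,"gripper":0.36},{"dx":-0.2,"dy":0,"dz":0,"yaw":-1.6,"gripper":0.36},{"dx":-0.2,"dy":0,"dz":0,"yaw":-1.6,"gripper":0.36},{"dx":-0.2,"dy":0,"dz":0,"yaw":-1.6,"gripper":0.36}]';python3 -c "
from h import *
st()"
```

```text
clock: 7.35
eef_pos: [475.5, 289.9, 62.5]
tcp_rot: [0.251, 0.669, -0.652, -0.252]
contact_force: [-5.1, 5.2, 1.2]
grip_width: 0.322
r 70.5 ang 38.7 head 45.2 F tool [ 7.3 -1.1 -0.5] M [ 0.77  0.52 -0.03]
```

```bash
python3 -m pendant '[{"dx":-0.25,"dy":0,"dz":0,"yaw":0,"gripper":0.36},{"dx":-0.25,"dy":0,"dz":0,"yaw":0,"gripper":0.36},{"dx":-0.25,"dy":0,"dz":0,"yaw":0,"gripper":0.36},{"dx":-0.25,"dy":0,"dz":0,"yaw":0,"gripper":0.36},{"dx":-0.25,"dy":0,"dz":0,"yaw":0,"gripper":0.36}]';python3 -c "
from h import *
st()"
```

```text
clock: 7.85
eef_pos: [477.1, 287.6, 62.1]
tcp_rot: [0.242, 0.671, -0.652, -0.256]
contact_force: [-6.1, 4.2, 4.1]
grip_width: 0.314
r 70.9 ang 40.9 head 45.7 F tool [ 7.5 -3.9  0.8] M [0.64 0.95 0.05]
```

Movement is stiff (7.5 N sideways, 4 N up), so I'll look before pushing on.

```bash
python3 -c "
from h import *
from cell import grab_frame
w=grab_frame('wrist');s=grab_frame('scene');cv2.imwrite('pics/w4f.png',w);cv2.imwrite('pics/s4f.png',s)
a=cv2.resize(w[170:420,140:440],(440,367),interpolation=cv2.INTER_CUBIC)
b=cv2.resize(s[205:275,235:305],(360,367),interpolation=cv2.INTER_CUBIC)
cv2.imwrite('pics/v4.png',np.hstack([a,b]));st()"
```

```text
r 70.9 ang 41.1 head 45.7 F tool [ 7.4 -3.6 -0.2] M [0.64 0.99 0.04]
```

View pics/v4.png

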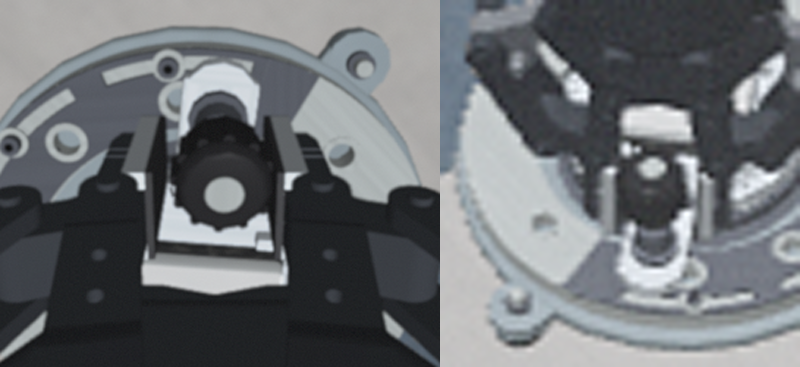

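Wrist view: the arm is at about 41°, with the first hole (170,100) just ahead of the barrel on its left. The right finger is pushing and the load hole is behind at (342,150). I'll back off to relieve the vertical friction, straighten the yaw and push again.

```bash
python3 -m pendant '[{"dx":0.2,"dy":-0.05,"dz":0,"yaw":3,"gripper":0.36},{"dx":-0.2,"dy":0,"dz":0,"yaw":0,"gripper":0.36},{"dx":-0.25,"dy":0,"dz":0,"yaw":0,"gripper":0.36},{"dx":-0.25,"dy":0,"dz":0,"yaw":0,"gripper":0.36},{"dx":-0.25,"dy":0,"dz":0,"yaw":0,"gripper":0.36}]';python3 -c "
from h import *
st()"
```

```text
clock: 8.45
eef_pos: [478.9, 284.6, 62.1]
tcp_rot: [0.253, 0.666, -0.646, -0.274]
contact_force: [-6.9, 5.3, 5.0]
grip_width: 0.321
r 71.8 ang 43.6 head 43.1 F tool [ 8.8 -4.7  0.9] M [0.81 0.97 0.06]
```

```bash
python3 -m pendant '[{"dx":-0.25,"dy":-0.1,"dz":0,"yaw":0,"gripper":0.36},{"dx":-0.25,"dy":-0.1,"dz":0,"yaw":0,"gripper":0.36},{"dx":-0.25,"dy":-0.05,"dz":0,"yaw":0,"gripper":0.36},{"dx":-0.25,"dy":-0.05,"dz":0,"yaw":-1,"gripper":0.36},{"dx":-0.25,"dy":-0.05,"dz":0,"yaw":-1,"gripper":0.36}]';python3 -c "
from h import *
st()"
```

```text
clock: 8.95
eef_pos: [483.7, 278.4, 62.2]
tcp_rot: [0.235, 0.672, -0.651, -0.263]
contact_force: [-0.6, 1.8, 1.0]
grip_width: 0.321
r 73.5 ang 49.7 head 45.6 F tool [ 1.7 -0.9 -0.9] M [ 0.28  0.24 -0.01]
```

```bash
python3 -m pendant '[{"dx":0,"dy":0,"dz":-0.1,"yaw":-2,"gripper":0.36},{"dx":-0.1,"dy":0,"dz":-0.05,"yaw":-1,"gripper":0.36},{"dx":-0.1,"dy":0,"dz":0,"yaw":-1,"gripper":0.36},{"dx":-0.1,"dy":0,"dz":0,"yaw":0,"gripper":0.36},{"dx":-0.1,"dy":0,"dz":0,"yaw":0,"gripper":0.36}]';python3 -c "
from h import *
st()
from cell import grab_frame
w=grab_frame('wrist');s=grab_frame('scene')
a=cv2.resize(w[170:420,140:440],(440,367),interpolation=cv2.INTER_CUBIC)
b=cv2.resize(s[205:275,235:305],(360,367),interpolation=cv2.INTER_CUBIC)
cv2.imwrite('pics/v5.png',np.hstack([a,b]))"
```

```text
clock: 9.45
eef_pos: [486.3, 277.6, 61.8]
tcp_rot: [0.207, 0.682, -0.659, -0.239]
contact_force: [-4.6, 4.9, 3.5]
grip_width: 0.32
r 72.6 ang 51.8 head 50.1 F tool [ 6.8 -3.2 -1.2] M [0.73 0.82 0.06]
```

View pics/v5.png

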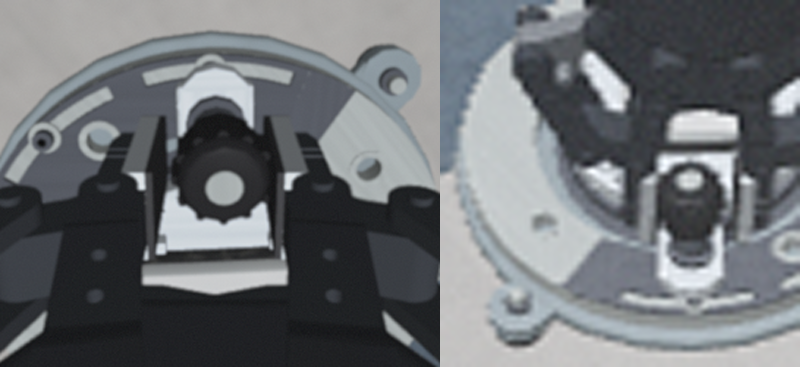

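The arm now covers the first hole. I'll relax the push so the pin can slide, then measure the knob height.

```bash
python3 -m pendant '[{"dx":0.15,"dy":0,"dz":0,"yaw":0,"gripper":0.36},{"dx":0.05,"dy":0,"dz":0,"yaw":0,"gripper":0.36},{"dx":0,"dy":0,"dz":0,"yaw":0,"gripper":0.36},{"dx":0,"dy":0,"dz":0,"yaw":0,"gripper":0.36},{"dx":0,"dy":0,"dz":0,"yaw":0,"gripper":0.36}]';python3 -c "
from h import *
st()
from cell import grab_frame
w=grab_frame('wrist');s=grab_frame('scene');cv2.imwrite('pics/w6f.png',w);cv2.imwrite('pics/s6f.png',s)
# pale disc on the knob top, scene & wrist
for n,im,roi in (('scene',s,(225,250,270,300)),('wrist',w,(270,330,260,330))):
    g=cv2.cvtColor(im,cv2.COLOR_BGR2GRAY)[roi[0]:roi[1],roi[2]:roi[3]]
    m=(g>110).astype(np.uint8); k,l,st_,c=cv2.connectedComponentsWithStats(m)
    print(n,[(st_[i][4],(c[i]+[roi[2],roi[0]]).round(1).tolist()) for i in range(1,k) if st_[i][4]>3])
# predicted scene pixel of knob top at home / on plate, at several angles
for a in (44,46,48,50,52):
    t=np.radians(a+3.2+180); p=np.array([528,337])+72*np.array([np.cos(t),np.sin(t)])
    print(a,[proj('scene',[*p,z]).round(1).tolist() for z in (79,85)],[proj('wrist',[*p,z]).round(1).tolist() for z in (79,85)])
"
```

```text
clock: 10.05
eef_pos: [485.9, 277.9, 62.0]
tcp_rot: [0.208, 0.682, -0.66, -0.238]
contact_force: [-1.8, 0.9, -0.4]
grip_width: 0.322
r 72.5 ang 51.3 head 50.1 F tool [1.9 0.5 0.4] M [0.22 0.21 0.01]
scene [(np.int32(79), [285.3, 228.6]), (np.int32(92), [281.0, 239.1]), (np.int32(16), [283.0, 238.9]), (np.int32(41), [294.6, 244.4]), (np.int32(4), [278.0, 248.8]), (np.int32(4), [288.5, 248.5])]
wrist [(np.int32(469), [291.5, 297.3]), (np.int32(954), [291.2, 321.1])]
44 [[279.1, 238.3], [279.1, 236.2]] [[312.1, 297.9], [314.1, 306.8]]
46 [[280.5, 238.3], [280.4, 236.3]] [[305.2, 297.6], [306.9, 306.4]]
48 [[281.8, 238.4], [281.8, 236.3]] [[298.3, 297.5], [299.7, 306.3]]
50 [[283.2, 238.4], [283.1, 236.3]] [[291.4, 297.5], [292.5, 306.4]]
52 [[284.5, 238.3], [284.5, 236.3]] [[284.4, 297.8], [285.2, 306.7]]
```

Both views agree on knob-top height 79 mm (wrist 291.5,297.3 and scene 283.0,238.9) at about 50°, so the plunger is home. I'll open, retreat and recheck against the earlier lifted frame.

```bash
python3 -m pendant '[{"dx":0,"dy":0,"dz":0,"yaw":0,"gripper":0.1},{"dx":0,"dy":0,"dz":0,"yaw":0,"gripper":0},{"dx":0,"dy":0,"dz":0,"yaw":0,"gripper":0},{"dx":0,"dy":-1,"dz":0,"yaw":0,"gripper":0},{"dx":0,"dy":-2,"dz":0,"yaw":0,"gripper":0}]'; python3 -m pendant '[{"dx":0,"dy":-4,"dz":0,"yaw":0,"gripper":0},{"dx":0,"dy":-4,"dz":0,"yaw":0,"gripper":0},{"dx":0,"dy":-2,"dz":0,"yaw":0,"gripper":0},{"dx":0,"dy":0,"dz":0,"yaw":0,"gripper":0},{"dx":0,"dy":0,"dz":0,"yaw":0,"gripper":0}]'; python3 -c "
from h import *
from cell import grab_frame
st()
ci=camera_info('wrist');w=grab_frame('wrist');s=grab_frame('scene')
def discs(im,roi,th=110):
    g=cv2.cvtColor(im,cv2.COLOR_BGR2GRAY)[roi[0]:roi[1],roi[2]:roi[3]]
    k,l,q,c=cv2.connectedComponentsWithStats((g>th).astype(np.uint8))
    return [(int(q[i][4]),(c[i]+[roi[2],roi[0]]).round(1).tolist()) for i in range(1,k) if 4<q[i][4]<600]
print('w4 lifted scene',discs(cv2.imread('pics/s4f.png'),(225,250,265,290)))
print('now scene',discs(s,(225,250,270,300)))
for a in (40,41,48,49,50,51):
    t=np.radians(a+3.2+180); p=np.array([528,337])+72*np.array([np.cos(t),np.sin(t)])
    print(a,[proj('scene',[*p,z]).round(1).tolist() for z in (79,85)],[proj('wrist',[*p,z],ci).round(1).tolist() for z in (79,85)])
a=cv2.resize(w[170:420,140:440],(440,367),interpolation=cv2.INTER_CUBIC)
b=cv2.resize(s[205:275,235:305],(360,367),interpolation=cv2.INTER_CUBIC)
cv2.imwrite('pics/v7.png',np.hstack([a,b]))"
```

```text
clock: 10.65
eef_pos: [485.1, 275.3, 90.2]
tcp_rot: [0.207, 0.68, -0.661, -0.239]
contact_force: [-0.6, -0.5, 0.3]
grip_width: 0.5
clock: 11.15
eef_pos: [490.2, 271.1, 199.2]
tcp_rot: [0.209, 0.682, -0.66, -0.238]
contact_force: [0.4, 0.3, 0.1]
grip_width: 0.498
r 76.0 ang 57.0 head 50.1 F tool [-0.1 -0.1 -0.4] M [-0.01 -0.04  0.02]
w4 lifted scene [(87, [276.6, 228.0]), (8, [271.0, 233.0]), (76, [284.0, 242.8]), (18, [275.7, 236.6]), (42, [266.9, 243.4]), (14, [273.0, 248.4])]
now scene [(454, [284.8, 233.4]), (15, [283.0, 239.0]), (9, [297.2, 248.3])]
40 [[276.4, 238.0], [276.4, 235.9]] [[307.1, 204.4], [307.9, 206.7]]
41 [[277.1, 238.1], [277.0, 236.0]] [[305.4, 204.1], [306.2, 206.4]]
48 [[281.8, 238.4], [281.8, 236.3]] [[293.3, 203.1], [293.9, 205.4]]
49 [[282.5, 238.4], [282.4, 236.3]] [[291.6, 203.1], [292.1, 205.4]]
50 [[283.2, 238.4], [283.1, 236.3]] [[289.8, 203.1], [290.3, 205.4]]
51 [[283.8, 238.4], [283.8, 236.3]] [[288.1, 203.2], [288.6, 205.4]]
```

View pics/v7.png

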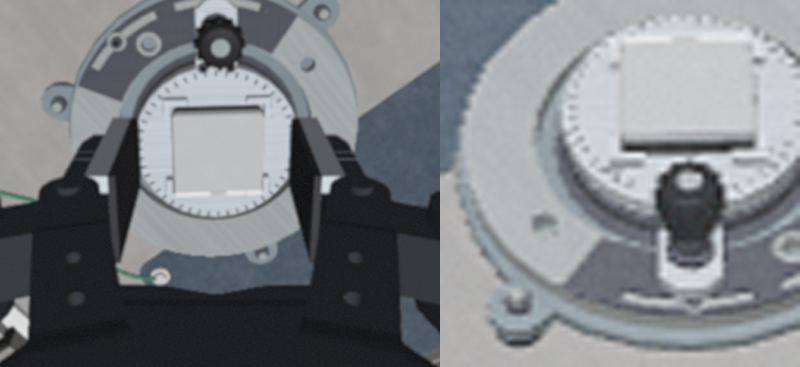

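The knob disc in the scene view moved from 236.6 to 239.0. About 2 px of that is height, which is the expected 6 mm drop. The die box lies square in its nest and the gripper is clear, so I'm handing in.

```bash
python3 -c "
from cell import sign_off
print(sign_off())"
```

```text
the job is handed in; nothing more can be done
None
```

The stage is turned about 50° (0.87 rad) counter-clockwise, and the plunger appears to have dropped fully home in the first hole of the sector plate. I handed the job in at about 11.3 s of the 48 s allowed; no verdict is reported.

**What I did:** I gripped the knob, pulled the pin out of the load hole with about 10 N, and carried it raised past the ramp to about 36°. I then set it down on the plate, opened the fingers a few mm, and pushed the knob round in small steps. When I eased off the push, the pin was home.

**Last checks:**
- **Plunger height:** the knob top read 79 mm, the home height, in both the wrist and scene views. It had dropped about 6 mm since the frame with the pin on the plate.
- **Die box:** it lies square in its nest in the last pictures.
- **Robot:** the arm is clear at 199 mm height, with forces near zero.

**What went less smoothly:**
- The push met up to 9 N sideways and 5 N upward, because the fingers dragged on the knob. I backed off and straightened the tool. The stage then moved about 6° in one call just before the hole, but the forces I read stayed well under 35 N.
- I read forces only at the end of each call, so I did not see peaks in between.
- I did not nudge the stage to test the lock; that it is locked rests on the knob height and the final pictures.
- I did not measure the other things again. The robot stayed clear of them.

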